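Set the dust port shutter to the red mark

ROBOT

A 7-joint arm with a two-finger parallel gripper is mounted at the origin on the work surface. World frame = base frame: x ahead of the robot, y to its left, z up, the work surface at z = 0. Lengths are in m, angles in rad, forces in N, time in s.
With the tool pointing down it reaches from about 0.4 to 0.9 m from the base axis. Payload 5.5 kg.
Tool frame: the origin (TCP) lies midway between the tips of the shut fingers; the grasp point (between the pads) lies 19 mm behind it (manip.grip_depth is the distance from the TCP to the grasp point, in m); z points along the fingers, x is the direction in which the jaws open and shut, and the axes are right-handed (so a half turn about z gives the same grasp; the last joint's range is limited). The gripper opens to 92 mm and grips with 3 to 60 N. Pads are 19 mm wide; open, the fingers measure 130 mm over their backs; the gripper's body (75 mm by 190 mm) begins 47 mm behind the grasp point.
Start: joints at [1.426, 0.501, -0.427, 1.55, 0.221, 1.138, -0.21], TCP at [0.258, -0.597, 0.227] pointing down, gripper open.
Joint ranges: [-2.88, 2.88], [-0.31, 2.03], [-1.54, 1.56], [0.2, 2.42], [-1.41, 4.55], [0.19, 2.02], [-2.57, 2.57]. Speed limits (rad/s): [2.57, 2.57, 3.14, 3.14, 3.14, 3.14, 3.14].

INTERFACE

Orientations are given as a unit quaternion [x, y, z, w].
In Python, from bench import manip, effector, viewer gives the robot as it stands. Calls block until the motion is done:
- manip.move_pose(position, orientation): joint-space move of the TCP to a pose.
- manip.servo_line(position, ori=None, vel=0.15): straight line of the TCP; ori=None keeps the orientation; vel is the mean speed in m/s.
- manip.movej(angles): joint-space move.
- effector.open_jaws() and effector.close(f_grip=None): open the fingers fully, or close them until they stop; f_grip is the grip in N (None keeps the last).
- manip.sleep(seconds).
- manip.solve_ik(position, orientation): joint angles nearest the present ones, or None.
- viewer.get_image(name): name is "side" or "top"; returns the picture (480x640x3 uint8, red, green, blue); there is no depth.
- viewer.get_calibration(name): a dict with "vfov" (degrees; the focal length in pixels is half the picture's height over the tangent of half this angle, whatever the lens; pixels are square), "cx", "cy" (the principal point, pixels), "eye" and "attitude" of the camera in the world. Camera axes: x right, y down, z forward; pixel columns grow to the right and rows downward; lengths in m; the calibration is good to about 2 mm. A picture is of the moment at which its call begins. get_calibration takes no time and is no camera call.
A pose or a line that the arm cannot do raises manip.PlanningError and nothing moves.
- manip.hand_in(): hands the job in, once; it reports no verdict.
Readings, each from a call of its own:
- manip.current_clock(): time.
- manip.current_q(): joint angles.
- manip.current_joint_velocities(): joint speeds.
- manip.current_tau(): joint torques, N m.
- manip.current_tool_pos(): TCP position.
- manip.current_tcp_rot(): TCP orientation.
- manip.current_force(): force on the tool from outside, world axes, zero at the start.
- manip.current_wrist_torque(): the same for the moment, N m.
- manip.current_finger_gap(): finger opening in m.
Only numpy, scipy, OpenCV 4.12 (cv2) and the standard library are available. Lean on these libraries where they do the work, as an engineer would, in place of code of your own. Each camera call takes 0.05 s, during which the arm holds its last target. There are 200 camera calls.

TASK

Set the bench dust port for sanding: with the fingertips, gently push the black lever knob around its arc until the yellow pointer lines up with the red cap on the rim. Only push the lever, do not grip it, and leave the mug, the clay figure and the spatula where they are; finish with the hand clear of everything.

Things in the scene. Friction and masses are not known exactly. Their poses are not given: they have to be found in the camera images.
- axis (a point): Vertical turning axis of the shutter ring, at the centre of the dust port, 62 mm above the bench. The turning ring is dark steel, 152 mm across, its top 61 mm above the bench, with a half-moon steel shutter inside. Axes as the port's.
- port: Dust port: round green drum fixed to the bench, 270 mm across (290 mm at its foot), flat top 50 mm above the bench, white scale ticks around the half of the rim that the lever sweeps. Origin at the centre of its underside, straight below the ring's axis; at joint value 0 the lever points along its -x.
- shutter (a joint): Angle of the shutter ring with its lever, rad, counter-clockwise seen from above is positive; stops at -1.5 (closed) and 1.5 (fully open), 0 half open. Dry friction of 0.16 N m (about 1.8 N at the knob) and a little damping: it stays where it is left and does not spring back or coast.
- knob (a point): Centre of the upright black lever knob, 90 mm from the ring's axis and 95 mm above the bench. The knob is a cylinder 18 mm in diameter, from 77 to 113 mm above the bench, on an 8 mm stem that rises from a flat steel lever arm (14 mm wide, top face 67 mm above the bench) fixed to the ring. x points radially outward, y sideways (counter-clockwise from above), z up.
- pointer (a point): Tip of the yellow pointer (6 mm wide) at the outer end of the lever arm, 114 mm from the ring's axis, 67 mm above the bench. x points radially outward, y sideways (counter-clockwise seen from above), z up.
- red_cap: Red round cap, 18 mm across, 10 mm tall, on a small aluminium rider fixed to the rim, 124 mm from the ring's axis; origin at the centre of its underside, 57 mm above the bench. It is the setting for sanding, the target. Red and blue stand one on either side of the lever's start, either way round. Both are fixed.
- blue_cap: Blue round cap of the same kind on the other rider: another setting, not the target.
- mug: Blue ceramic mug, loose, 76 mm across and 85 mm high; origin at the centre of its underside. Leave alone.
- maquette: Small terracotta figure (bust) on a 70 mm square wooden base, loose, 128 mm high; origin at the centre of its underside. Leave alone.
- spatula: Modelling spatula, loose, 190 mm long, lying on the bench beyond the port; origin at the middle of its underside, x along it. Leave alone.

How it is judged:
By the outcome, as a careful person would: the job done as asked, in the order asked, and still so for the second after the job is handed in, with the robot touching nothing.
It also fails if it takes over 42 s, if anything falls off the work surface, if the arm or the gripper's body presses on something with over 40 N, if the wrist force passes 120 N, or if a joint passes its speed limit or range.

## Working session

There is one attempt and no reset: what is moved stays moved. The work goes in short steps, each a Python script; the robot and the scene stay as the last script left them, time stands still between calls to the robot, and variables do not carry over. Pictures are saved under pics/ and viewed, about 8 in all and at most 12, crops included, and the job is handed in when it is done.

```bash
mkdir -p pics
python3 - <<'E'
from bench import manip, effector, viewer
import cv2
for n in("top","side"):
    cv2.imwrite(f"pics/{n}0.png",viewer.get_image(n)[...,::-1]); print(viewer.get_calibration(n))
print(manip.current_clock(),manip.current_tcp_rot())
E
```

```text
{'vfov': 51.125924033339274, 'cx': 311.238550325446, 'cy': 234.94217210452433, 'eye': array([0.51388341, 0.05144705, 1.04960743]), 'attitude': array([ 0.70867909, -0.70189641,  0.05549774, -0.04511527])}
{'vfov': 42.54336228449765, 'cx': 315.13746148899946, 'cy': 237.19959413416456, 'eye': array([ 0.60479146, -0.80692667,  0.82386223]), 'attitude': array([ 0.90677358, -0.0030478 ,  0.00901327, -0.42151055])}
0.1 [ 8.35647744e-01 -5.49265015e-01 -7.27899031e-04 -5.10565097e-04]
```

View pics/top0.png

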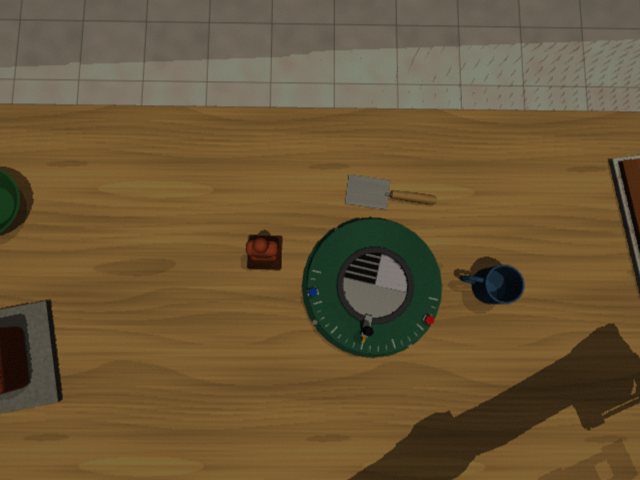

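View pics/side0.png

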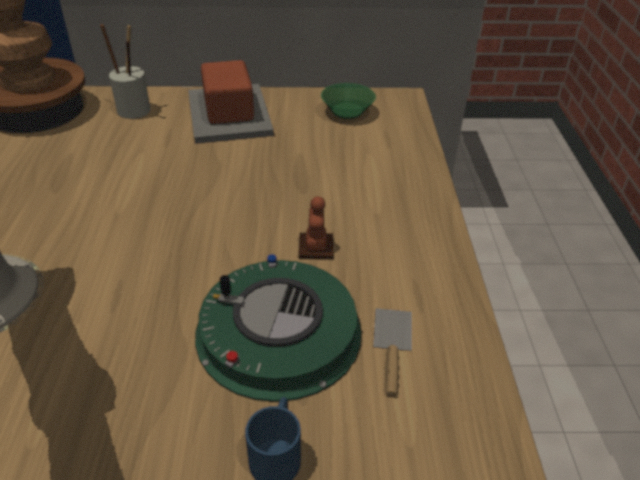

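The top view shows the port at about (373,286), the knob at (367,325), the pointer at (363,340), red at (430,320), blue at (313,293) and the mug at (500,285). I'll enlarge both views to read these more closely.

```bash
python3 - <<'E'
import cv2
a=cv2.imread("pics/top0.png")[210:360,295:450]; cv2.imwrite("pics/c1.png",cv2.resize(a,None,fx=4,fy=4,interpolation=cv2.INTER_CUBIC)[:600])
E
cat > h.py <<'E'
import numpy as np
from scipy.spatial.transform import Rotation as R
from bench import manip, effector, viewer
def ray(n,u,v,z):
    c=viewer.get_calibration(n); f=240/np.tan(np.radians(c["vfov"])/2)
    d=R.from_quat(c["attitude"]).apply([(u-c["cx"])/f,(v-c["cy"])/f,1]); e=c["eye"]
    return e+d*(z-e[2])/d[2]
def proj(n,p):
    c=viewer.get_calibration(n); f=240/np.tan(np.radians(c["vfov"])/2)
    d=R.from_quat(c["attitude"]).inv().apply(np.array(p)-c["eye"]); return f*d[:2]/d[2]+[c["cx"],c["cy"]]
E
python3 - <<'E'
from h import *
for n,l in {"top":dict(ctr=(374.5,284,.061),knob=(367,324,.113),ptr=(363,340,.067),red=(430,320,.067),blue=(313,293,.067),mug=(502,285,.085),maq=(264,252,.0)),
 "side":dict(ctr=(279,310,.061),knob=(225,279,.113),ptr=(215,296,.067),red=(232,356,.067),blue=(272,259,.067),mug=(274,425,.085),maq=(317,247,.0))}.items():
  for k,v in l.items(): print(n,k,ray(n,*v).round(4))
E
```

```text
top ctr [ 0.5596 -0.0878  0.061 ]
top knob [ 0.4836 -0.0659  0.113 ]
top ptr [ 0.4517 -0.0637  0.067 ]
top red [ 0.4907 -0.1941  0.067 ]
top blue [0.5407 0.0332 0.067 ]
top mug [ 0.5588 -0.3305  0.085 ]
top maq [0.6272 0.1355 0.    ]
side ctr [ 0.5639 -0.0924  0.061 ]
side knob [ 0.4754 -0.0714  0.113 ]
side ptr [ 0.4541 -0.0655  0.067 ]
side red [ 0.4946 -0.1948  0.067 ]
side blue [0.5474 0.0287 0.067 ]
side mug [ 0.5651 -0.3284  0.085 ]
side maq [0.6324 0.1392 0.    ]
```

View pics/c1.png

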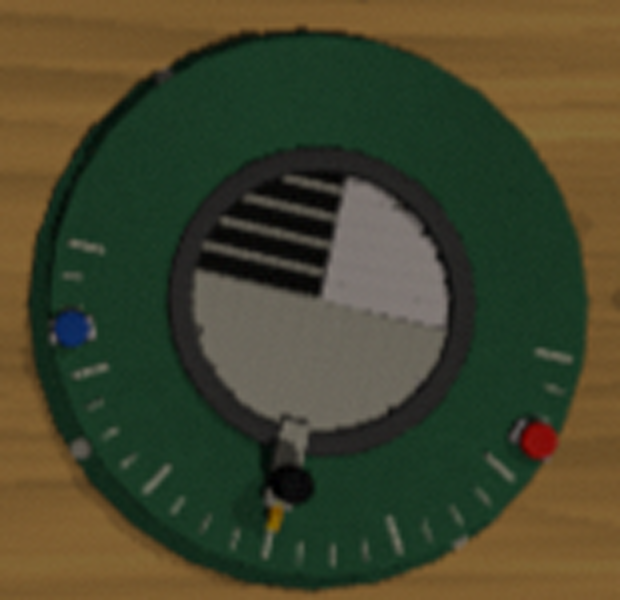

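```bash
cat >> h.py <<'E'
C=np.array([.5600,-.0900])
def pose(th,back=.0185,z=.085,flip=0,r=.09):
    """tool just clockwise of a knob standing at world angle th(deg); tool x radial"""
    t=np.radians(th); rad=np.array([np.cos(t),np.sin(t)]); tan=np.array([-rad[1],rad[0]])
    p=np.r_[C+r*rad-back*tan,z]
    x=np.r_[rad,0]*(-1 if flip else 1); zz=np.array([0,0,-1.]); 
    return p,R.from_matrix(np.c_[x,np.cross(zz,x),zz]).as_quat()
E
python3 - <<'E'
from h import *
for f in(0,1):
  for th in(167,200,237):
    q=manip.solve_ik(*pose(th,flip=f)); print(f,th,None if q is None else q.round(2))
for n in("top","side"): print(n,proj(n,[*C,.061]),proj(n,[*C+.124*np.array([np.cos(np.radians(237.6)),np.sin(np.radians(237.6))]),.067]))
E
```

```text
0 167 [-0.91  0.9   1.35  2.12 -1.05  1.08 -2.37]
0 200 [ 0.06  0.38  0.11  2.09 -0.07  0.67 -2.57]
0 237 [ 0.58  0.46 -0.4   1.99  0.27  0.74 -2.13]
1 167 [ 0.73  0.51 -0.82  2.07  0.53  0.78 -0.65]
1 200 [ 0.89  0.54 -0.89  2.07  0.59  0.8  -0.01]
1 237 [ 0.97  0.62 -0.91  1.98  0.64  0.87  0.7 ]
top [375.62896868 283.78919815] [430.28009715 318.53211556]
side [276.7403513  308.97217294] [231.31158326 355.95461996]
```

Run:
```python
from h import *; import cv2
effector.close(5)
manip.move_pose(*pose(167,.042,.2,1))
manip.servo_line(pose(167,.042,.085,1)[0],vel=.12)
print(manip.current_force().round(2),manip.current_tool_pos().round(4),manip.current_clock())
for th,b in [(167,.0185)]+[(t,.0185) for t in np.linspace(175,226,7)]:
    p,o=pose(th,b,.085,1); manip.servo_line(p,o,vel=.05)
    print(round(th,1),manip.current_force().round(2),round(manip.current_clock(),2))
for n in("top","side"): cv2.imwrite(f"pics/{n}1.png",viewer.get_image(n)[...,::-1])
a=[cv2.imread(f"pics/{n}1.png") for n in("top","side")]
s=[cv2.resize(i,None,fx=2.5,fy=2.5,interpolation=cv2.INTER_CUBIC) for i in (a[0][210:370,295:455],a[1][230:390,170:330])]
cv2.imwrite("pics/c2.png",np.hstack(s))
```

```text
[0.85 0.28 0.37] [ 0.4824 -0.0287  0.0856] 4.825
167 [0.1  0.47 0.8 ] 5.44
175.0 [ 0.22 -0.64 -0.2 ] 5.85
183.5 [0.27 0.42 0.36] 6.28
192.0 [-0.48  0.3  -0.69] 6.7
200.5 [-0.93  0.    0.42] 7.12
209.0 [0.09 0.09 0.61] 7.55
217.5 [-1.14  0.54 -0.02] 7.97
226.0 [-0.37  0.64  0.18] 8.4
```

View pics/c2.png

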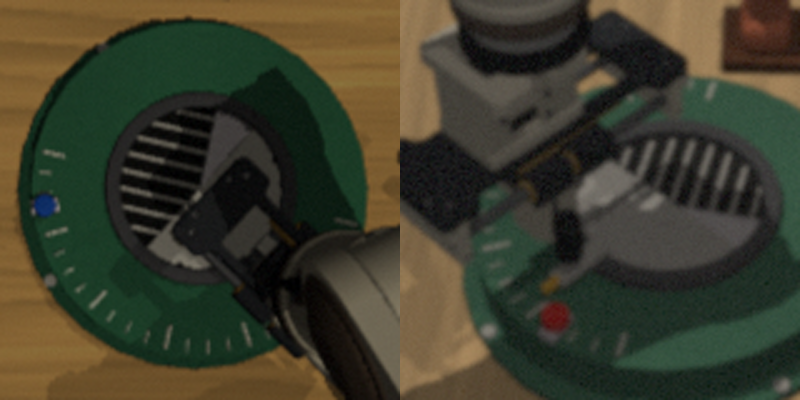

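The side crop shows the fingers behind the knob, the pointer tip at about (228.6,344.5) full-frame and the red cap at (232.4,357).

```bash
python3 - <<'E'
from h import *
def pr(th,r,z): t=np.radians(th); return proj("side",[*C+r*np.array([np.cos(t),np.sin(t)]),z]).round(1)
for th in range(214,242,3): print(th,pr(th,.114,.067),pr(th,.09,.113),pr(th,.124,.067))
for n,u,v,z in(("side",228.6,344.5,.067),("side",232.2,356.5,.067),("top",429.6,320.1,.067)):
  p=ray(n,u,v,z); d=p[:2]-C; print(p.round(4),np.degrees(np.arctan2(d[1],d[0]))%360,np.hypot(*d))
E
python3 - <<'E'
import cv2
i=cv2.imread("pics/side1.png")[310:380,200:280]
cv2.imwrite("pics/c3.png",cv2.resize(i,None,fx=8,fy=8,interpolation=cv2.INTER_CUBIC))
E
```

```text
214 [216.  335.7] [227.1 309.7] [210.4 338.4]
217 [217.9 338. ] [228.6 311.5] [212.4 340.9]
220 [219.9 340.3] [230.3 313.2] [214.6 343.4]
223 [222.1 342.5] [232.1 314.9] [217.  345.8]
226 [224.5 344.6] [234.  316.5] [219.6 348.1]
229 [227.1 346.6] [236.1 318. ] [222.4 350.3]
232 [229.8 348.4] [238.3 319.5] [225.3 352.4]
235 [232.6 350.2] [240.6 320.8] [228.5 354.4]
238 [235.7 351.9] [243.  322.1] [231.8 356.2]
241 [238.8 353.4] [245.6 323.3] [235.2 357.9]
[ 0.4872 -0.1719  0.067 ] 228.37918122666946 0.10955829895774581
[ 0.495  -0.1958  0.067 ] 238.43563876108186 0.12412860709409436
[ 0.4905 -0.1933  0.067 ] 236.08481265330425 0.12447535572794713
```

View pics/c3.png

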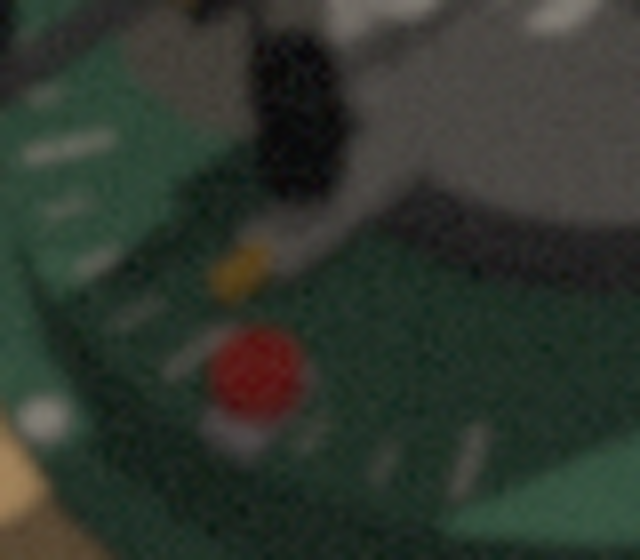

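The pointer tip is at (228,345.6) in the side view, about 229°. The red cap is at (231.6,356), about 238°. I'll push a little over half of the rest, then look again with the hand clear.

Run:
```python
from h import *; import cv2
p,o=pose(232,.0185,.085,1); manip.servo_line(p,o,vel=.03)
p,o=pose(232,.045,.085,1); manip.servo_line(p,o,vel=.08)
manip.servo_line([p[0],p[1],.2],vel=.15)
manip.servo_line([.42,.06,.25],vel=.2)
a=[viewer.get_image(n)[...,::-1] for n in("top","side")]; print(manip.current_clock())
for n,i in zip(("top","side"),a): cv2.imwrite(f"pics/{n}2.png",i)
s=[cv2.resize(i,None,fx=5,fy=5,interpolation=cv2.INTER_CUBIC) for i in (a[0][255:345,365:445],a[1][290:380,200:280])]
cv2.imwrite("pics/c4.png",np.hstack(s))
```

```text
11.6417
```

View pics/c4.png

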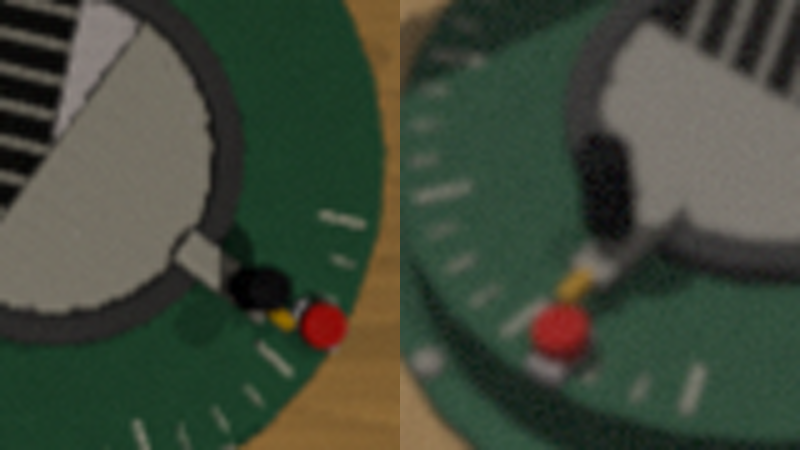

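```bash
cat > m.py <<'E'
from h import *; import cv2,sys
from scipy.optimize import least_squares
def meas(n,f,f0=None):
    def cen(im,lo,hi,box,lo2=None):
        h=cv2.cvtColor(im,cv2.COLOR_BGR2HSV); m=cv2.inRange(h,lo,hi)
        if lo[0]==0: m|=cv2.inRange(h,(170,*lo[1:]),(180,255,255))
        k=np.zeros_like(m); x0,x1,y0,y1=box; k[y0:y1,x0:x1]=1; m*=k
        y,x=np.nonzero(m); return np.array([x.mean(),y.mean()]),len(x)
    b={"top":dict(r=(418,440,308,332),b=(303,322,282,303),y=(410,440,305,340)),"side":dict(r=(220,245,345,368),b=(262,282,250,270),y=(222,250,335,360))}[n]
    im=cv2.imread(f); im0=cv2.imread(f0 or f)
    r,nr=cen(im,(0,170,70),(6,255,255),b["r"]); bl,nb=cen(im0,(105,120,60),(130,255,255),b["b"]); y,ny=cen(im,(13,150,80),(28,255,255),b["y"])
    P=[ray(n,*q,z)[:2] for q,z in((r,.066),(bl,.066),(y,.066))]
    c=least_squares(lambda c:[np.hypot(*(P[0]-c))-.124,np.hypot(*(P[1]-c))-.124],C).x
    a=[np.degrees(np.arctan2(*(p-c)[::-1]))%360 for p in P]
    print(n,r.round(1),bl.round(1),y.round(1),nr,nb,ny,"C",c.round(4),"ang",np.round(a,2),"ry",np.hypot(*(P[2]-c)).round(4),"remain",round(a[0]-a[2],2))
if __name__=="__main__":
    for n in("top","side"): meas(n,f"pics/{n}{sys.argv[1]}.png",f"pics/{n}0.png")
E
python3 m.py 2
```

```text
top [429.2 319.8] [312.5 291.9] [432.7 329.1] 63 58 281 C [ 0.5586 -0.0889] ang [237.01  97.25 232.28] ry 0.1394 remain 4.73
side [231.9 355.8] [271.3 258.2] [234.4 347.3] 77 36 24 C [ 0.5634 -0.0907] ang [236.07  98.12 232.21] ry 0.1089 remain 3.85
```

```bash
sed -i 's/y=(410,440,305,340)/y=(414,429,310,326)/' m.py; python3 m.py 2
cat > go.py <<'E'
from h import *; import cv2,sys
th=float(sys.argv[1]); k=sys.argv[2]
p,o=pose(th-2,.045,.2,1); manip.servo_line(p,o,vel=.2)
manip.servo_line([p[0],p[1],.085],vel=.12)
p,o=pose(th,.0185,.085,1); manip.servo_line(p,o,vel=.03); print(manip.current_tool_pos()-p)
p,o=pose(th,.045,.085,1); manip.servo_line(p,o,vel=.08)
manip.servo_line([p[0],p[1],.2],vel=.15)
manip.servo_line([.42,.06,.25],vel=.2)
a=[viewer.get_image(n)[...,::-1] for n in("top","side")]; print(manip.current_clock())
for n,i in zip(("top","side"),a): cv2.imwrite(f"pics/{n}{k}.png",i)
s=[cv2.resize(i,None,fx=5,fy=5,interpolation=cv2.INTER_CUBIC) for i in (a[0][255:345,365:445],a[1][290:380,200:280])]
cv2.imwrite(f"pics/z{k}.png",np.hstack(s))
E
python3 go.py 235.5 3; python3 m.py 3
```

```text
top [429.2 319.8] [312.5 291.9] [421.3 318.5] 63 58 15 C [ 0.5586 -0.0889] ang [237.01  97.25 233.72] ry 0.11 remain 3.28
side [231.9 355.8] [271.3 258.2] [234.4 347.3] 77 36 24 C [ 0.5634 -0.0907] ang [236.07  98.12 232.21] ry 0.1089 remain 3.85
[-2.21063404e-04  7.16723647e-05 -1.26770690e-04]
17.7917
top [429.2 319.8] [312.5 291.9] [423.2 315.7] 63 58 14 C [ 0.5586 -0.0889] ang [237.01  97.25 237.12] ry 0.1101 remain -0.11
side [231.7 355.9] [271.3 258.2] [237.7 349. ] 75 36 21 C [ 0.563  -0.0908] ang [236.22  97.9  235.79] ry 0.1081 remain 0.43
```

View pics/z3.png

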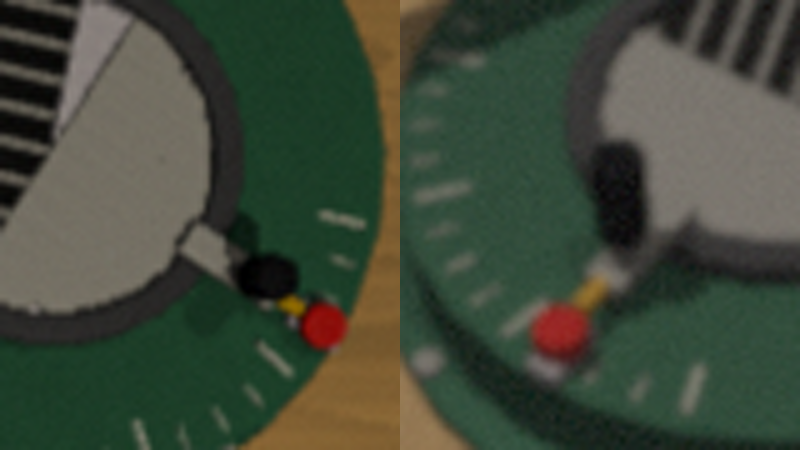

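Both views show the pointer aimed at the red cap: the top view gives -0.1° remaining and the side view +0.4°. I'll check that the loose items haven't moved, then hand in.

Run:
```python
from h import *; import cv2
t0,t3,s0,s3=[cv2.imread(f"pics/{n}.png").astype(float) for n in("top0","top3","side0","side3")]
for k,a,b,(x0,x1,y0,y1) in(("mug",t0,t3,(455,530,255,310)),("mugS",s0,s3,(240,310,395,480)),("maqS",s0,s3,(295,340,190,262)),("spat",t0,t3,(340,440,170,212))):
    q=[cv2.cvtColor(i[y0:y1,x0:x1].astype('uint8'),cv2.COLOR_BGR2GRAY).astype(np.float32) for i in(a,b)]
    print(k,np.round(cv2.phaseCorrelate(*q)[0],2))
print(manip.current_tool_pos().round(3),manip.current_clock()); manip.hand_in()
```

```text
mug [ 0.45 -0.06]
mugS [-0.01  0.04]
maqS [ 0.56 -0.09]
spat [-0.03  0.47]
[0.42  0.059 0.25 ] 17.7917
the job is handed in; nothing more can be done
```

I set the dust port to the red cap and handed the job in at 17.8 s. I pushed the knob about 70° counter-clockwise with the closed fingertips, never gripping it, then made two small corrections by camera.

- **Alignment:** the last pictures put the pointer 0.1° past the red cap in the top view and 0.4° short of it in the side view. The two cameras disagree by about 0.5°, and I left it there.
- **Mug, figure and spatula:** each appears within about half a pixel of where it started. That is within noise and the arm's changed shadows.
- **Hand:** it finished clear of everything, fingertips 0.25 m above the bench.
- **Force:** every force reading I took while pushing was under 2 N, but I took none during the last two corrections.

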